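# Bring the plate's high spot to the pointer

## Task

The round plaster plate on the turning wheel has come out of its mould out of round. Turn the wheel slowly (it has an upright knob for that; never faster than a third of a turn a second) until the high spot, the lump that sticks out farthest from the plate's edge, stands right in front of the tip of the fixed pointer. Leave the wheel standing still there and let go.

Things in the scene. Friction and masses are not known exactly. Their poses are not given: they have to be found in the camera images.
- wheel: Level grey iron wheel, 250 mm across, on a fixed foot; top face 70 mm above the table. It turns about an upright axis and stays where left (1 N at the knob moves it). Stops keep the knob 40 degrees or more from the pointer; from any start, 20 to 140 degrees clockwise (seen from above) brings the high spot to the pointer. Origin on the axis in the top face, z up. The plate turns with it.
- knob_top (a point): Centre of the top of the wheel's upright wooden knob, 105 mm from the wheel's axis. The knob is round, 18 to 22 mm in diameter; its top is 55 mm above the wheel's top face, its wood begins 10 mm above that face. The plate's top is 27 mm above the face at most, so fingers kept in the knob's top 25 mm clear the plate all round.
- high_spot (a point): Outermost point of the high spot, a rounded lump 40 mm wide standing 15 mm out from the edge of the white plaster plate (146 mm across, centred on the axis): 88 mm from the axis, 18 mm above the wheel's face. A lesser, broader swelling elsewhere on the edge stands out only 5 mm: not that one. Where the lump lies relative to the knob differs each time.
- pointer_tip (a point): Tip of the fixed level steel pointer, 94 mm from the wheel's axis and 92 mm above the table, pointing straight at the axis. Its post stands 158 mm from the axis, 106 mm tall, on the same foot as the wheel. With the high spot right in front of it the gap is 6 mm.

How it is judged:
By the outcome, as a careful person would: the job done as asked, in the order asked, and still so for the second after the job is handed in, with the robot touching nothing.
It also fails if it takes over 42 s, if anything falls off the work surface, if the arm or the gripper's body presses on something with over 40 N, if the wrist force passes 120 N, or if a joint passes its speed limit or range.

## Robot

A 6-joint arm with a two-finger parallel gripper is mounted at the origin on the work surface. World frame = base frame: x ahead of the robot, y to its left, z up, the work surface at z = 0. Lengths are in m, angles in rad, forces in N, time in s.
With the tool pointing down it reaches from about 0.3 to 0.775 m from the base axis. Payload 14.6 kg.
Tool frame: the origin (TCP) lies on the centre line of the jaws, within the pads' length; the fingertips stand 19 mm ahead of it and the grasp point (between the pads) is the TCP; y points along the fingers, x is the direction in which the jaws open and shut, and the axes are right-handed (so a half turn about y gives the same grasp; the last joint's range is limited). The gripper opens to 94 mm and grips with 3 to 60 N. Pads are 16 mm wide; open, the fingers measure 119 mm over their backs; the gripper's body (75 mm by 177 mm) begins 78 mm behind the grasp point.
Start: joints at [1.276, 0.3, 1.521, -0, 1.321, -0.067], TCP at [0.124, 0.536, 0.224] pointing down, gripper open.
Joint ranges: [-3.03, 3.03], [-0.79, 2.21], [0.23, 2.52], [-1.04, 4.18], [0, 3.07], [-2.55, 2.55]. Speed limits (rad/s): [2.22, 2.22, 2.57, 3.14, 3.14, 3.14].

## Interface

Orientations are given as [roll, pitch, yaw] about the fixed x, y, z axes, in that order (R = Rz(yaw) Ry(pitch) Rx(roll)).
In Python, from station import ctrl, optics gives the robot as it stands.
- The arm moves only by the tool jog_arm, never from a script. Its argument "targets" is a list of rows, each a list of 3 entries, a list of its own where there are three numbers: the finger opening in cm, from 0 to 9.4, then the shift along the tool's x, y, z in cm, then the turn about the tool's y in rad. A call has 1 to 10 rows; each row is the pose to reach, as a shift and turn from the pose commanded when the call began, along the tool's axes at that moment; what a row does not reach only later rows make up. A row lasts 1/10 s, in which the tool goes at most 50 mm and 8.59 degrees, less where a joint would pass 70% of its speed; a pose out of reach is approached as far as the arm can. A call with a gripper value outside its range is refused whole. The fingers move at their own pace and stop on an object; "grip_force" is the grip in N (left out, the last holds). Time passes only in rows, so rows that repeat a pose let the fingers close. It gives the time, the measured TCP pose, the force and the opening at its end, in the units of the state.
- ctrl.get_obs(): the state, without advancing time (a new reading comes with each control period).
- optics.camera(name): name is "side" or "top" or "wrist"; returns a dict with "img" (400x640x3 uint8, red, green, blue), "range_z" (400x640 float32, m along the optical axis (not along the pixel's ray), 0 where there is no reading), "camera_matrix" (3x3 intrinsics, pixels), "world_to_cam" (4x4, takes a point from world to camera coordinates); the wrist camera has in their place "mount" (4x4, takes a point from camera to tool coordinates, whose origin is the TCP and whose axes are the tool frame's). Camera axes: x right, y up, looking along -z (the intrinsics and any distortion apply to the point x, -y, -z); pixel columns grow to the right and rows downward; lengths in m; the calibration is good to about 2 mm. A picture is of the moment at which its call begins: read the wrist's pose just before it.
- ctrl.hand_in(): hands the job in, once; it reports no verdict.
The state is a dict: "time_s": time; "qpos": joint angles; "joint_vel": joint speeds; "tau": joint torques, N m; "ee_pos": TCP position; "eef_rot": TCP orientation; "force": force on the tool from outside, world axes, zero at the start; "moment": the same for the moment, N m; "grip_width": finger opening in m.
Only numpy, scipy, OpenCV 4.12 (cv2) and the standard library are available. Lean on these libraries where they do the work, as an engineer would, in place of code of your own. Each camera call takes 0.05 s, during which the arm holds its last target. There are 200 camera calls.

## Working session

There is one attempt and no reset: what is moved stays moved. The work goes in short steps, Python scripts to look and compute and a tool call to move; the robot and the scene stay as the last step left them, time stands still between calls to the robot, and variables do not carry over. Pictures are saved under pics/ and viewed, about 8 in all and at most 12, crops included, and the job is handed in when it is done.

Besides the shell and the picture viewer there is one more tool, called as name([rows], argument=value, ...), one row to a line, values as JSON. jog_arm: Moves the arm, as the interface text tells. Its arguments: {"type":"object","properties":{"targets":{"type":"array","items":{"type":"array"}},"grip_force":{"type":"number"}},"required":["targets"]}

```bash
mkdir -p pics; ls; python3 - <<'E'
from station import ctrl, optics
import cv2, numpy as np
o=ctrl.get_obs(); print({k:np.round(v,3) for k,v in o.items()})
for n in ["top","side"]:
    c=optics.camera(n); np.savez(f"{n}0.npz",**c); cv2.imwrite(f"pics/{n}0.png",c["img"][:,:,::-1]); print(c["camera_matrix"],np.round(c["world_to_cam"],3),[k for k in c])
E
```

```text
pics
{'time_s': np.float64(0.0), 'qpos': array([ 1.276,  0.3  ,  1.522, -0.   ,  1.321, -0.067]), 'joint_vel': array([-0.001,  0.001,  0.001,  0.   , -0.001,  0.   ]), 'tau': array([ 1.0000e-03, -5.3180e+01, -3.5274e+01,  7.1000e-02,  2.4000e-02,
       -0.0000e+00]), 'ee_pos': array([0.124, 0.536, 0.224]), 'eef_rot': array([-1.571e+00,  1.000e-03,  1.343e+00]), 'force': array([ 0.057, -0.528,  0.413]), 'moment': array([ 0.023, -0.004, -0.004]), 'grip_width': np.float64(0.094)}
[[495.78602917   0.         321.94943842]
 [  0.         495.78602917 199.65158278]
 [  0.           0.           1.        ]] [[ 0.021 -0.999 -0.027  0.033]
 [ 0.986  0.016  0.167 -0.587]
 [-0.167 -0.03   0.986 -0.704]
 [ 0.     0.     0.     1.   ]] ['img', 'range_z', 'camera_matrix', 'world_to_cam']
[[476.57496429   0.         319.8545669 ]
 [  0.         476.57496429 197.76255837]
 [  0.           0.           1.        ]] [[ 0.754 -0.657 -0.001 -0.425]
 [ 0.491  0.562  0.666 -0.402]
 [-0.437 -0.502  0.746 -0.493]
 [ 0.     0.     0.     1.   ]] ['img', 'range_z', 'camera_matrix', 'world_to_cam']
```

View pics/top0.png

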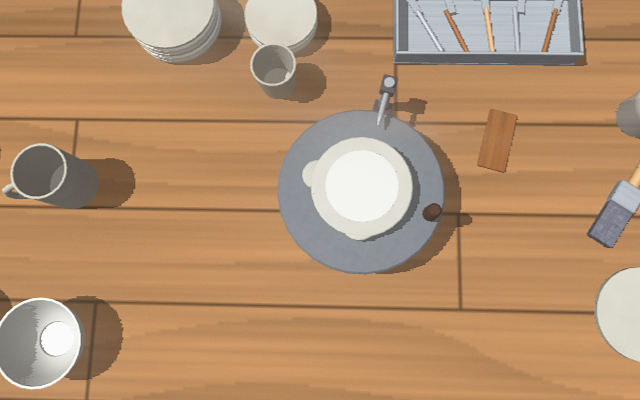

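View pics/side0.png

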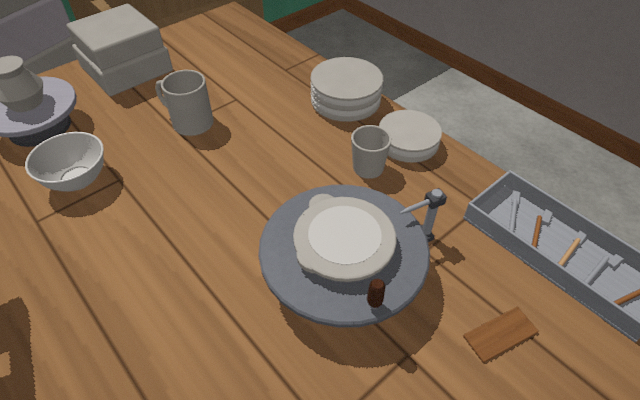

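Top view: wheel centre at about (361,190), narrow prominent lump at left (310,174), broad swelling at bottom (362,238), pointer tip (380,122), knob (432,211). The side view agrees. Next I measure these.

```bash
cat > h.py <<'E'
import numpy as np, cv2
def cloud(c,w2c=None):
    K=c["camera_matrix"]; Z=c["range_z"]; v,u=np.indices(Z.shape)
    P=np.stack([(u-K[0,2])/K[0,0]*Z,-(v-K[1,2])/K[1,1]*Z,-Z,np.ones_like(Z)],-1)
    T=np.linalg.inv(c["world_to_cam"] if w2c is None else w2c)
    W=(P@T.T)[...,:3]; W[Z==0]=np.nan
    return W
def proj(c,p):
    q=c["world_to_cam"]@np.r_[p,1]; K=c["camera_matrix"]
    return np.array([K[0,2]+K[0,0]*q[0]/-q[2],K[1,2]+K[1,1]*-q[1]/-q[2]])
def atz(c,uv,z):
    K=c["camera_matrix"];T=np.linalg.inv(c["world_to_cam"])
    d=T[:3,:3]@np.array([(uv[0]-K[0,2])/K[0,0],-(uv[1]-K[1,2])/K[1,1],-1]);o=T[:3,3]
    return o+d*(z-o[2])/d[2]
E
cat > m.py <<'E'
import sys
from h import *
from scipy.optimize import least_squares
for n in sys.argv[1:]:
    c=dict(np.load(n)); W=cloud(c); 
    g=atz(c,(361,190),.07)[:2] if 'top' in n else atz(c,(345,250),.07)[:2]
    P=W.reshape(-1,3); P=P[np.isfinite(P).all(1)]
    r=np.hypot(*(P[:,:2]-g).T); 
    h,e=np.histogram(P[(r<.13),2],bins=np.arange(.05,.14,.003)); print(n,g,[(round(a,3),b) for a,b in zip(e,h) if b>20])
    m=(r<.14)&(abs(P[:,2]-.07)<.006); Q=P[m]; print("wheel z",np.median(Q[:,2]))
    a=np.arctan2(*(Q[:,:2]-g).T[::-1]); b=np.digitize(a,np.arange(-3.14,3.14,.1)); rr=np.hypot(*(Q[:,:2]-g).T)
    E=np.array([Q[b==i][np.argmax(rr[b==i]),:2] for i in np.unique(b)])
    f=least_squares(lambda x:np.hypot(*(E-x[:2]).T)-x[2],[*g,.125],loss='soft_l1',f_scale=.001).x; print("circle",f)
    C=f[:2]; d=P[:,:2]-C; r=np.hypot(*d.T); a=np.degrees(np.arctan2(d[:,1],d[:,0]))
    k=(r>.085)&(r<.125)&(P[:,2]>.119)&(P[:,2]<.13); print("knob",np.median(P[k],0),k.sum(),np.ptp(P[k],0))
    dk=np.median(P[k],0)[:2]-C; print(np.hypot(*dk),np.degrees(np.arctan2(dk[1],dk[0])))
    t=(r>.085)&(r<.15)&(P[:,2]>.085)&(P[:,2]<.1); print("pointer pts",t.sum(),"ang by r:",[(x,round(np.median(a[t&(r>x)&(r<x+.01)]),1)) for x in np.arange(.09,.15,.01) if (t&(r>x)&(r<x+.01)).any()])
    s=(P[:,2]>.08)&(P[:,2]<.1)&(r<.092)
    prof=[(x,round(1e3*np.percentile(r[s&(abs(a-x-2)<2)],97),1)) for x in range(-180,180,4) if (s&(abs(a-x-2)<2)).sum()>5]; print([p for p in prof if p[1]>75])
    L=s&(r>.080); print("lump mean ang",L.sum(),a[L].mean() if L.any() else 0)
E
python3 m.py top0.npz side0.npz
```

```text
top0.npz [ 0.59786223 -0.0148562 ] [(np.float64(0.062), np.int64(32)), (np.float64(0.065), np.int64(2291)), (np.float64(0.068), np.int64(9696)), (np.float64(0.071), np.int64(969)), (np.float64(0.089), np.int64(71)), (np.float64(0.092), np.int64(1651)), (np.float64(0.095), np.int64(5778)), (np.float64(0.098), np.int64(869)), (np.float64(0.119), np.int64(43)), (np.float64(0.122), np.int64(98))]
wheel z 0.06920670848426369
circle [ 0.59999634 -0.01326765  0.12435795]
knob [ 0.56188962 -0.11073409  0.12336714] 160 [0.01834613 0.01816878 0.00764202]
0.10465098567937418 -111.35414433711091
pointer pts 293 ang by r: [(np.float64(0.09), np.float64(-110.8)), (np.float64(0.09999999999999999), np.float64(-15.4)), (np.float64(0.10999999999999999), np.float64(-14.4)), (np.float64(0.11999999999999998), np.float64(-14.4)), (np.float64(0.12999999999999998), np.float64(-14.2)), (np.float64(0.13999999999999996), np.float64(-14.5))]
[(-180, np.float64(75.6)), (60, np.float64(77.0)), (64, np.float64(81.7)), (68, np.float64(84.5)), (72, np.float64(85.5)), (76, np.float64(86.0)), (80, np.float64(84.4)), (
[... 986 characters left out ...]
63222975
pointer pts 328 ang by r: [(np.float64(0.09), np.float64(-14.7)), (np.float64(0.09999999999999999), np.float64(-15.9)), (np.float64(0.10999999999999999), np.float64(-110.3)), (np.float64(0.11999999999999998), np.float64(-14.8)), (np.float64(0.12999999999999998), np.float64(-14.9)), (np.float64(0.13999999999999996), np.float64(-15.4))]
[(-180, np.float64(76.1)), (-176, np.float64(75.1)), (60, np.float64(77.0)), (64, np.float64(81.4)), (68, np.float64(82.5)), (72, np.float64(85.1)), (76, np.float64(85.0)), (80, np.float64(83.7)), (84, np.float64(82.0)), (88, np.float64(76.2)), (168, np.float64(76.0)), (172, np.float64(77.0)), (176, np.float64(77.3))]
lump mean ang 55 76.52681774277231
```

jog_arm([
  [6,[-5,0,-5.4],0.15],
  [6,[-10,0,-10.8],0.3],
  [6,[-15,0,-16.2],0.45],
  [6,[-20,0,-21.5],0.6],
  [6,[-25,0,-27],0.75],
  [6,[-30,0,-32.3],0.9],
  [6,[-35,0,-37.6],1.05],
  [6,[-40,0,-43],1.2],
  [6,[-45,0,-48.4],1.35],
  [6,[-50,0,-53.8],1.5],
], grip_force=10)

```text
time_s: 1.1
ee_pos: [0.4048, 0.1195, 0.2245]
eef_rot: [-1.571, -0.0, -0.163]
force: [1.2, 0.9, 0.5]
grip_width: 0.0605
```

jog_arm([
  [6,[4,0,-4.3],0.1],
  [6,[8,0,-8.6],0.2],
  [6,[12,0,-13],0.21],
  [6,[16,0,-17],0.21],
  [6,[19,0,-20.3],0.21],
  [6,[19,0,-20.3],0.21],
  [6,[19,0,-20.3],0.21],
])

```text
time_s: 1.8
ee_pos: [0.5608, -0.1115, 0.2232]
eef_rot: [-1.571, 0.001, -0.37]
force: [-0.1, -0.3, -0.4]
grip_width: 0.0597
```

```bash
cat > w.py <<'E'
import sys
from h import *
from station import ctrl, optics
from scipy.spatial.transform import Rotation as R
o=ctrl.get_obs(); c=optics.camera("wrist"); T=np.eye(4);T[:3,:3]=R.from_euler('xyz',o["eef_rot"]).as_matrix();T[:3,3]=o["ee_pos"]
c["world_to_cam"]=np.linalg.inv(T@c["mount"]); del c["mount"]
np.savez(sys.argv[1]+".npz",**c); cv2.imwrite(f"pics/{sys.argv[1]}.png",c["img"][:,:,::-1])
print({k:np.round(o[k],4) for k in("time_s","qpos","ee_pos","eef_rot","force","grip_width")})
P=cloud(c).reshape(-1,3);P=P[np.isfinite(P).all(1)]
r=np.hypot(*(P[:,:2]-[.599,-.013]).T);k=(r>.088)&(r<.122)&(P[:,2]>.119)&(P[:,2]<.13)
print("knob",k.sum(),np.median(P[k],0),(P[k].max(0)+P[k].min(0))/2,np.ptp(P[k],0))
E
python3 w.py w1
```

```text
{'time_s': np.float64(1.8), 'qpos': array([-2.6020e-01,  3.5030e-01,  1.4573e+00, -3.0000e-04,  1.3354e+00,
        1.0990e-01]), 'ee_pos': array([ 0.5608, -0.1115,  0.2232]), 'eef_rot': array([-1.5712e+00,  1.4000e-03, -3.7000e-01]), 'force': array([-0.088 , -0.2823, -0.4029]), 'grip_width': np.float64(0.0597)}
knob 357 [ 0.56222504 -0.11094521  0.12359683] [ 0.56186955 -0.11218655  0.12258404] [0.01928502 0.01915825 0.00715522]
```

jog_arm([
  [6,[0,3,0],0],
  [6,[0,6,0],0],
  [6,[0,8.5,0],0],
  [6,[0,10,0],0],
  [6,[0,10,0],0],
  [2.5,[0,10,0],0],
  [2.5,[0,10,0],0],
  [1.5,[0,10,0],0],
  [1.5,[0,10,0],0],
  [1.5,[0,10,0],0],
], grip_force=8)

```text
time_s: 2.85
ee_pos: [0.5602, -0.1088, 0.1248]
eef_rot: [-1.571, -0.001, -0.367]
force: [-0.0, -0.6, 0.2]
grip_width: 0.0232
```

```bash
python3 - <<'E'
import numpy as np
# cw arc rows: tool x at yaw y0; tool x is cw tangent or its opposite?
y0=-.370; C=np.array([.599,-.013]); K=np.array([.5608,-.1115])
ph=np.arctan2(*(K-C)[::-1]); r=.105; ex=np.array([np.cos(y0),np.sin(y0)]); ez=np.array([-np.sin(y0),np.cos(y0)])
print(np.degrees(ph))
p=lambda a:np.array([np.cos(ph-a),np.sin(ph-a)])*r
for s0 in [0,30,60]:
  yy=y0-np.radians(s0)
  # call starts at angle s0; tool axes rotated with it
  ex=np.array([np.cos(yy),np.sin(yy)]); ez=np.array([-np.sin(yy),np.cos(yy)])
  print(s0,[(round(100*(p(np.radians(s0+b))-p(np.radians(s0)))@ex,2),round(100*(p(np.radians(s0+b))-p(np.radians(s0)))@ez,2),round(np.radians(b),3)) for b in (1,3,6,9,12,15,18,21,24,27,30)])
E
```

```text
-111.19715226776371
0 [(np.float64(-0.18), np.float64(0.0), np.float64(0.017)), (np.float64(-0.55), np.float64(0.01), np.float64(0.052)), (np.float64(-1.1), np.float64(0.06), np.float64(0.105)), (np.float64(-1.64), np.float64(0.13), np.float64(0.157)), (np.float64(-2.18), np.float64(0.23), np.float64(0.209)), (np.float64(-2.72), np.float64(0.36), np.float64(0.262)), (np.float64(-3.24), np.float64(0.51), np.float64(0.314)), (np.float64(-3.76), np.float64(0.7), np.float64(0.367)), (np.float64(-4.27), np.float64(0.91), np.float64(0.419)), (np.float64(-4.77), np.float64(1.14), np.float64(0.471)), (np.float64(-5.25), np.float64(1.41), np.float64(0.524))]
30 [(np.float64(-0.18), np.float64(0.0), np.float64(0.017)), (np.float64(-0.55), np.float64(0.01), np.float64(0.052)), (np.float64(-1.1), np.float64(0.06), np.float64(0.105)), (np.float64(-1.64), np.float64(0.13), np.float64(0.157)), (np.float64(-2.18), np.float64(0.23), np.float64(0.209)), (np.float64(-2.72), np.float64(0.36), np.float64(0.262)), (np.float64(-3.24), np.float64(0.51), np.float64(0.314)), (np.float64(-3.76), np.float64(0.7), np.float64(0.367)), (np.float64(-4.27), np.float64(0.91), np.float64(0.419)), (np.float64(-4.77), np.float64(1.14), np.float64(0.471)), (np.float64(-5.25), np.float64(1.41), np.float64(0.524))]
60 [(np.float64(-0.18), np.float64(0.0), np.float64(0.017)), (np.float64(-0.55), np.float64(0.01), np.float64(0.052)), (np.float64(-1.1), np.float64(0.06), np.float64(0.105)), (np.float64(-1.64), np.float64(0.13), np.float64(0.157)), (np.float64(-2.18), np.float64(0.23), np.float64(0.209)), (np.float64(-2.72), np.float64(0.36), np.float64(0.262)), (np.float64(-3.24), np.float64(0.51), np.float64(0.314)), (np.float64(-3.76), np.float64(0.7), np.float64(0.367)), (np.float64(-4.27), np.float64(0.91), np.float64(0.419)), (np.float64(-4.77), np.float64(1.14), np.float64(0.471)), (np.float64(-5.25), np.float64(1.41), np.float64(0.524))]
```

jog_arm([
  [1.0,[0,0.2,0],0],
  [1.0,[0,0.2,0],0],
  [1.0,[0,0.2,0],0],
  [1.0,[0,0.2,0],0],
])

```text
time_s: 3.25
ee_pos: [0.5607, -0.109, 0.1235]
eef_rot: [-1.571, -0.002, -0.367]
force: [0.5, -0.4, 7.1]
grip_width: 0.02
```

jog_arm([
  [1.0,[-0.18,0,0],0.017],
  [1.0,[-0.55,0,0.01],0.052],
  [1.0,[-1.1,0,0.06],0.105],
  [1.0,[-1.64,0,0.13],0.157],
  [1.0,[-2.18,0,0.23],0.209],
  [1.0,[-2.72,0,0.36],0.262],
  [1.0,[-3.24,0,0.51],0.314],
  [1.0,[-3.76,0,0.7],0.367],
  [1.0,[-4.27,0,0.91],0.419],
  [1.0,[-4.5,0,1.02],0.443],
])

```text
time_s: 4.25
ee_pos: [0.5228, -0.0824, 0.1236]
eef_rot: [-1.568, -0.002, -0.812]
force: [6.4, 4.3, 3.8]
grip_width: 0.0203
```

```bash
cat > ck.py <<'E'
import sys
from h import *
from station import ctrl, optics
o=ctrl.get_obs(); print({k:np.round(o[k],4) for k in("time_s","qpos","ee_pos","eef_rot","force","grip_width")})
d=o["ee_pos"][:2]-[.599,-.013]; print("tool at r,ang",np.hypot(*d),np.degrees(np.arctan2(d[1],d[0])))
for n in("top","side"):
    c=optics.camera(n); np.savez(n+sys.argv[1]+".npz",**c); cv2.imwrite(f"pics/{n}{sys.argv[1]}.png",c["img"][:,:,::-1])
E
python3 ck.py 1; python3 m.py top1.npz side1.npz | grep -v "^\["
```

```text
{'time_s': np.float64(4.25), 'qpos': array([-2.2620e-01,  3.5920e-01,  1.6922e+00,  1.4000e-03,  1.0864e+00,
        5.8500e-01]), 'ee_pos': array([ 0.5228, -0.0824,  0.1236]), 'eef_rot': array([-1.5676, -0.0025, -0.8119]), 'force': array([6.3761, 4.2811, 3.7561]), 'grip_width': np.float64(0.0203)}
tool at r,ang 0.10308805733218603 -137.65326175808596
top1.npz [ 0.59786223 -0.0148562 ] [(np.float64(0.065), np.int64(1557)), (np.float64(0.068), np.int64(6417)), (np.float64(0.071), np.int64(627)), (np.float64(0.089), np.int64(63)), (np.float64(0.092), np.int64(1344)), (np.float64(0.095), np.int64(4964)), (np.float64(0.098), np.int64(735))]
wheel z 0.06915193569787548
circle [ 0.60031704 -0.01291799  0.12406576]
  return _methods._mean(a, axis=axis, dtype=dtype,
  ret = um.true_divide(
Traceback (most recent call last):
  File "m.py", line 15, in <module>
    k=(r>.085)&(r<.125)&(P[:,2]>.119)&(P[:,2]<.13); print("knob",np.median(P[k],0),k.sum(),np.ptp(P[k],0))
                                                                                           ~~~~~~^^^^^^^^
ValueError: zero-size array to reduction operation maximum which has no identity
```

jog_arm([
  [1.0,[-0.37,0,0.01],0.035],
  [1.0,[-0.92,0,0.04],0.087],
  [1.0,[-1.46,0,0.1],0.14],
  [1.0,[-2.0,0,0.19],0.192],
  [1.0,[-2.54,0,0.31],0.244],
  [1.0,[-3.07,0,0.46],0.297],
  [1.0,[-3.59,0,0.63],0.349],
  [1.0,[-4.1,0,0.84],0.401],
  [1.0,[-4.6,0,1.06],0.454],
  [1.0,[-4.93,0,1.23],0.489],
])

```text
time_s: 5.35
ee_pos: [0.4985, -0.0385, 0.1236]
eef_rot: [-1.565, -0.002, -1.301]
force: [10.0, 2.0, 0.1]
grip_width: 0.0198
```

```bash
sed -i 's/^    k=(r>.*$/    k=(r>.085)\&(r<.125)\&(P[:,2]>.119)\&(P[:,2]<.13); print("knob",k.sum(),np.median(P[k],0) if k.any() else 0)/; s/^    dk=/    dk=np.zeros(2) if not k.any() else /' m.py; python3 ck.py 2; python3 m.py top1.npz side1.npz top2.npz side2.npz 2>&1| egrep "npz|lump|circle"
```

```text
{'time_s': np.float64(5.35), 'qpos': array([-1.5080e-01,  2.9850e-01,  1.7750e+00,  9.0000e-04,  1.0624e+00,
        1.1498e+00]), 'ee_pos': array([ 0.4985, -0.0385,  0.1236]), 'eef_rot': array([-1.5653, -0.0016, -1.301 ]), 'force': array([10.0482,  1.9571,  0.0518]), 'grip_width': np.float64(0.0198)}
tool at r,ang 0.10370911080799587 -165.77150777543375
top1.npz [ 0.59786223 -0.0148562 ] [(np.float64(0.065), np.int64(1557)), (np.float64(0.068), np.int64(6417)), (np.float64(0.071), np.int64(627)), (np.float64(0.089), np.int64(63)), (np.float64(0.092), np.int64(1344)), (np.float64(0.095), np.int64(4964)), (np.float64(0.098), np.int64(735))]
circle [ 0.60031704 -0.01291799  0.12406576]
lump mean ang 76 49.04378944229098
side1.npz [ 0.59453458 -0.02058501] [(np.float64(0.059), np.int64(85)), (np.float64(0.062), np.int64(176)), (np.float64(0.065), np.int64(247)), (np.float64(0.068), np.int64(3453)), (np.float64(0.071), np.int64(2539)), (np.float64(0.086), np.int64(37)), (np.float64(0.089), np.int64(97)), (np.float64(0.092), np.int64(111)), (np.float64(0.095), np.int64(643)), (np.float64(
[... 1073 characters left out ...]
.071), np.int64(3474)), (np.float64(0.086), np.int64(26)), (np.float64(0.089), np.int64(96)), (np.float64(0.092), np.int64(194)), (np.float64(0.095), np.int64(1648)), (np.float64(0.098), np.int64(870)), (np.float64(0.104), np.int64(21)), (np.float64(0.107), np.int64(25)), (np.float64(0.11), np.int64(25)), (np.float64(0.113), np.int64(47)), (np.float64(0.116), np.int64(45)), (np.float64(0.119), np.int64(60)), (np.float64(0.122), np.int64(81)), (np.float64(0.125), np.int64(96)), (np.float64(0.128), np.int64(42)), (np.float64(0.131), np.int64(42)), (np.float64(0.134), np.int64(41)), (np.float64(0.137), np.int64(33))]
circle [ 0.59823533 -0.01322769  0.12418686]
lump mean ang 56 20.2094216923798
```

jog_arm([
  [1.0,[-0.37,0,0.02],0.035],
  [1.0,[-0.92,0,0.06],0.087],
  [1.0,[-1.64,0,0.16],0.157],
  [1.0,[-2.36,0,0.31],0.227],
  [1.0,[-3.07,0,0.5],0.297],
  [1.0,[-3.76,0,0.76],0.367],
  [1.0,[-4.43,0,1.05],0.436],
  [1.0,[-4.93,0,1.31],0.489],
  [1.0,[-5.25,0,1.5],0.524],
  [1.0,[-5.25,0,1.5],0.524],
])

```text
time_s: 6.45
ee_pos: [0.4989, 0.0157, 0.1235]
eef_rot: [-1.565, 0.001, -1.824]
force: [9.4, -1.1, 1.9]
grip_width: 0.0202
```

```bash
python3 ck.py 3; python3 m.py top3.npz side3.npz 2>&1| egrep "lump|circle|^\[|pointer"; python3 w.py w3
```

```text
{'time_s': np.float64(6.45), 'qpos': array([-4.1700e-02,  2.9700e-01,  1.7771e+00, -4.0000e-04,  1.0620e+00,
        1.7825e+00]), 'ee_pos': array([0.4989, 0.0157, 0.1235]), 'eef_rot': array([-1.5654e+00,  8.0000e-04, -1.8240e+00]), 'force': array([ 9.3773, -1.1104,  1.8946]), 'grip_width': np.float64(0.0202)}
tool at r,ang 0.10413363108546946 163.99488664989343
circle [ 0.60011986 -0.01341365  0.12431108]
pointer pts 238 ang by r: [(np.float64(0.09), np.float64(-14.2)), (np.float64(0.09999999999999999), np.float64(-14.0)), (np.float64(0.10999999999999999), np.float64(-14.1)), (np.float64(0.11999999999999998), np.float64(-14.3)), (np.float64(0.12999999999999998), np.float64(-14.1)), (np.float64(0.13999999999999996), np.float64(-14.3))]
[(-24, np.float64(78.6)), (-20, np.float64(82.0)), (-16, np.float64(84.2)), (-12, np.float64(85.1)), (-8, np.float64(85.5)), (-4, np.float64(84.3)), (0, np.float64(80.9)), (4, np.float64(75.2)), (88, np.float64(76.1)), (92, np.float64(76.1)), (96, np.float64(76.1))]
lump mean ang 78 -9.16260770527322
circle [ 0.59829993 -0.01298552  0.12420275]
pointer
[... 358 characters left out ...]
0, np.float64(83.0)), (-16, np.float64(84.6)), (-12, np.float64(85.7)), (-8, np.float64(85.4)), (-4, np.float64(83.5)), (0, np.float64(82.8)), (4, np.float64(77.4)), (84, np.float64(76.0)), (88, np.float64(77.0)), (92, np.float64(75.6))]
lump mean ang 66 -9.332421804355782
{'time_s': np.float64(6.55), 'qpos': array([-4.2200e-02,  2.9690e-01,  1.7772e+00, -4.0000e-04,  1.0621e+00,
        1.7811e+00]), 'ee_pos': array([0.4989, 0.0155, 0.1236]), 'eef_rot': array([-1.5654e+00,  8.0000e-04, -1.8231e+00]), 'force': array([10.2837, -2.0758,  1.3386]), 'grip_width': np.float64(0.0203)}
knob 1233 [0.50261675 0.01423631 0.12382473] [0.50088898 0.01246989 0.12448234] [0.02504854 0.04266784 0.01095416]
```

jog_arm([
  [1.0,[-0.3,0,0.02],0.028],
  [1.0,[-0.6,0,0.04],0.057],
  [1.0,[-0.8,0,0.06],0.077],
  [1.0,[-0.92,0,0.08],0.087],
  [1.0,[-0.92,0,0.08],0.087],
  [1.0,[-0.92,0,0.08],0.087],
])

```text
time_s: 7.2
ee_pos: [0.5018, 0.0241, 0.1236]
eef_rot: [-1.566, 0.001, -1.91]
force: [9.1, -3.3, 1.2]
grip_width: 0.0202
```

```bash
python3 ck.py 4; python3 m.py top4.npz side4.npz 2>&1| egrep "lump|^\[|pointer"; python3 -c "
import cv2
a=cv2.imread('pics/top4.png')[60:280,250:470];b=cv2.imread('pics/side4.png')[160:330,240:460]
cv2.imwrite('pics/c4.png',cv2.hconcat([cv2.resize(a,(400,400)),cv2.resize(b,(400,400))]))"
```

```text
{'time_s': np.float64(7.2), 'qpos': array([-2.4700e-02,  3.0370e-01,  1.7680e+00, -5.0000e-04,  1.0648e+00,
        1.8857e+00]), 'ee_pos': array([0.5018, 0.0241, 0.1236]), 'eef_rot': array([-1.5659e+00,  1.1000e-03, -1.9101e+00]), 'force': array([ 9.0504, -3.3273,  1.2498]), 'grip_width': np.float64(0.0202)}
tool at r,ang 0.10407764029280869 159.1064204526342
pointer pts 238 ang by r: [(np.float64(0.09), np.float64(-14.2)), (np.float64(0.09999999999999999), np.float64(-14.0)), (np.float64(0.10999999999999999), np.float64(-14.2)), (np.float64(0.11999999999999998), np.float64(-14.2)), (np.float64(0.12999999999999998), np.float64(-14.0)), (np.float64(0.13999999999999996), np.float64(-14.6))]
[(-28, np.float64(79.7)), (-24, np.float64(82.8)), (-20, np.float64(85.4)), (-16, np.float64(85.8)), (-12, np.float64(84.7)), (-8, np.float64(83.7)), (-4, np.float64(80.3)), (80, np.float64(75.9)), (84, np.float64(76.5)), (88, np.float64(75.8))]
lump mean ang 74 -13.974386986784314
pointer pts 288 ang by r: [(np.float64(0.09), np.float64(-13.0)), (np.float64(0.09999999999999999), np.float64(163.4)), (np.float64(0.10999999999999999), np.float64(-14.0)), (np.float64(0.11999999999999998), np.float64(-14.6)), (np.float64(0.12999999999999998), np.float64(-14.7)), (np.float64(0.13999999999999996), np.float64(-15.2))]
[(-32, np.float64(76.0)), (-28, np.float64(81.2)), (-24, np.float64(84.1)), (-20, np.float64(84.6)), (-16, np.float64(86.4)), (-12, np.float64(85.1)), (-8, np.float64(82.8)), (-4, np.float64(80.1)), (76, np.float64(75.6)), (80, np.float64(75.5)), (84, np.float64(76.9)), (88, np.float64(75.9)), (92, np.float64(76.0))]
lump mean ang 71 -14.865799952051335
```

View pics/c4.png

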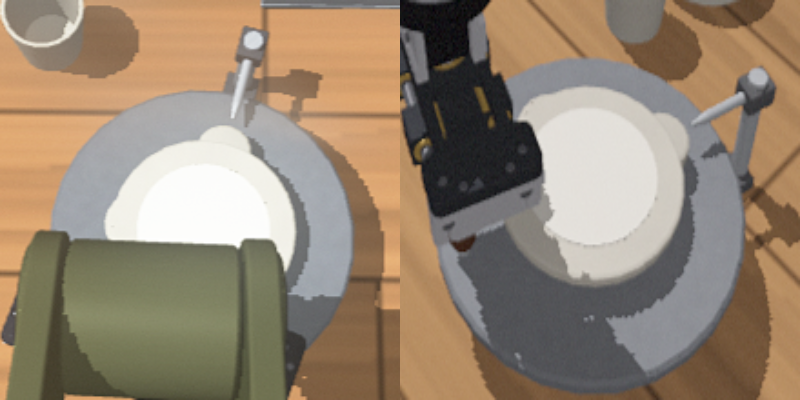

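The lump at crop (225,138) faces the pointer tip at (234,117); depth says about −14.2° against −14.3°. I'll release and check again.

jog_arm([
  [2.6,[0,0,0],0],
  [3.2,[0,0,0],0],
  [4,[0,0,0],0],
  [5,[0,0,0],0],
  [5,[0,0,0],0],
  [5,[0,-1,0],0],
  [5,[0,-3,0],0],
  [5,[0,-6,0],0],
  [5,[0,-10,0],0],
  [5,[0,-10,0],0],
])

```text
time_s: 8.3
ee_pos: [0.5017, 0.0244, 0.228]
eef_rot: [-1.563, 0.003, -1.91]
force: [-0.2, 0.8, 0.5]
grip_width: 0.05
```

```bash
python3 ck.py 5; python3 m.py top5.npz side5.npz 2>&1| egrep "circle|lump|^\[|pointer|knob|^0"; python3 - <<'E'
from h import *
# image check: lump outline direction vs pointer tip, upscaled with predicted marks
out=[]
for n in("top5","side5"):
    c=dict(np.load(n+".npz")); C=np.array([.5995,-.0132]) if 'top' in n else np.array([.5983,-.0130])
    a=np.radians(-14.4); q=np.r_[C+.094*np.array([np.cos(a),np.sin(a)]),.092]
    uv=proj(c,q); print(n,"pred tip",uv, "pred centre", proj(c,np.r_[C,.088]))
    u,v=uv.astype(int); out.append(cv2.resize(c["img"][v-30:v+50,u-40:u+40,::-1],(400,400),interpolation=cv2.INTER_CUBIC)); print(u,v)
cv2.imwrite("pics/c5.png",cv2.hconcat(out))
E
```

```text
{'time_s': np.float64(8.3), 'qpos': array([-0.0243,  0.1858,  1.6542, -0.    ,  1.2933,  1.8856]), 'ee_pos': array([0.5017, 0.0244, 0.228 ]), 'eef_rot': array([-1.5629,  0.0026, -1.9099]), 'force': array([-0.2293,  0.8246,  0.4626]), 'grip_width': np.float64(0.05)}
tool at r,ang 0.10426155817045142 158.96920706455907
circle [ 0.60024092 -0.01335151  0.12422192]
knob 0 0
0.0 0.0
pointer pts 238 ang by r: [(np.float64(0.09), np.float64(-14.3)), (np.float64(0.09999999999999999), np.float64(-14.1)), (np.float64(0.10999999999999999), np.float64(-14.2)), (np.float64(0.11999999999999998), np.float64(-14.3)), (np.float64(0.12999999999999998), np.float64(-14.2)), (np.float64(0.13999999999999996), np.float64(-14.2))]
[(-32, np.float64(75.5)), (-28, np.float64(80.0)), (-24, np.float64(82.7)), (-20, np.float64(85.1)), (-16, np.float64(85.9)), (-12, np.float64(85.1)), (-8, np.float64(83.6)), (-4, np.float64(80.8))]
lump mean ang 78 -14.016496313343756
circle [ 0.59809584 -0.01307935  0.12414408]
knob 156 [0.49914335 0.02237909 0.12506857]
0.10511373313653771 160.2854678075294
pointer pts 318 ang by r: [(np.float64(0.09), np.float64(162.0)), (np.float64(0.09999999999999999), np.float64(163.5)), (np.float64(0.10999999999999999), np.float64(-12.7)), (np.float64(0.11999999999999998), np.float64(-14.7)), (np.float64(0.12999999999999998), np.float64(-14.7)), (np.float64(0.13999999999999996), np.float64(-15.1))]
[(-32, np.float64(77.1)), (-28, np.float64(80.9)), (-24, np.float64(83.5)), (-20, np.float64(85.8)), (-16, np.float64(86.0)), (-12, np.float64(86.0)), (-8, np.float64(82.3)), (-4, np.float64(79.4)), (80, np.float64(75.3)), (84, np.float64(76.8)), (88, np.float64(75.8)), (92, np.float64(75.5))]
lump mean ang 68 -15.179138412494092
top5 pred tip [377.06753733 125.36107306] pred centre [360.49619369 186.54822383]
377 125
side5 pred tip [399.5092791  213.50970929] pred centre [343.78664487 237.97522074]
399 213
```

View pics/c5.png

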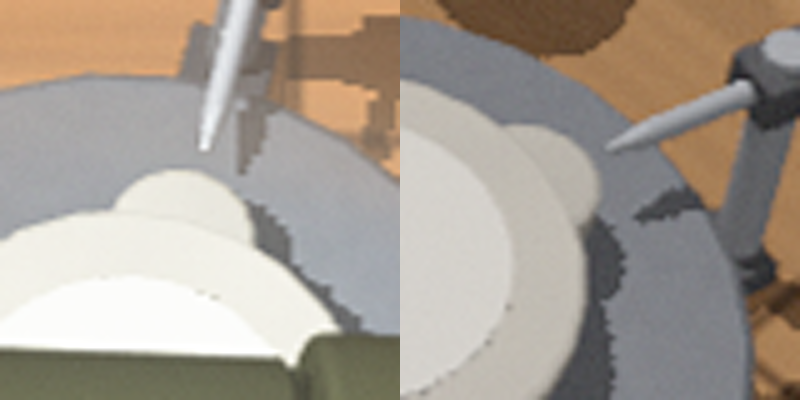

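Both views show the pointer's line meeting the lump's middle: in the top crop, the line extended passes (184,221) and the lump's chord midpoint is (185,221). The fingers are clear, so I hand in.

```bash
python3 -c "
from station import ctrl
print(ctrl.hand_in())"
```

```text
the job is handed in; nothing more can be done
None
```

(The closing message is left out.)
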